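# Open the white nozzle case

## Task

Open the white-lidded nozzle case using fingertips only: press its red release tab down so that the lid springs up, then push the lid gently back until it is fully open against its stop, and move away. Do not pinch, grip or lift anything, leave the black-lidded case shut and its tab alone, and leave the loose things on the bench where they stand.

Things in the scene. Friction and masses are not known exactly. Their poses are not given: they have to be found in the camera images.
- white_case: white-lidded nozzle case, screwed down. A grey box 100 (its x) x 130 (its y) x 52 mm high with nozzles inside and a white lid on top. Origin: centre of its underside on the bench; its front (tab side) faces its own -x, the lid's hinge is along its y at the far (+x) side. It never moves during a run.
- white_tab_pad (a point): top centre of the red release tab of the white case: a red pad 34 (case x) x 36 (case y) mm in front of the case, centred 107 mm towards the case's -x from its origin, top 50 mm above the bench when not pressed. The tab rocks about a pivot 39 mm behind and 12 mm below this point, where a small hook holds the lid shut.
- white_tab (a joint): angle of the white case's tab (rad): 0 at rest, grows as its pad is pressed down; lid freed from about 0.2 (pad about 7 mm down), stop at 0.35 (about 13 mm). About 2 N at the pad starts it, 5 N takes it all the way; it springs back when let go.
- white_lid_edge (a point): middle of the front edge of the white lid, mid-thickness; the lid is a plate 100 x 130 x 6 mm (a steel tongue 22 mm wide sticks out 9 mm further in the middle). 100 mm from the hinge. Shut, it is 55 mm above the bench. Moves with the lid.
- white_hinge (a point): middle of the hinge line of the white lid, 50 mm towards the case's +x from its origin and 52 mm above the bench; the line runs along the case's y
- white_lid (a joint): angle of the white lid (rad): 0 shut and latched, grows as the lid rises and swings back. Freed, a spring lifts it to about 1.15 in about 1 s and it rests there; beyond that, friction keeps it where it is left, so it has to be pushed (about 1 N) through the vertical (1.57) to its stop at 1.92.
- black_case: black-lidded nozzle case, screwed down. A grey box 100 (its x) x 130 (its y) x 52 mm high with nozzles inside and a black lid on top. Origin: centre of its underside on the bench; its front (tab side) faces its own -x, the lid's hinge is along its y at the far (+x) side. It never moves during a run.
- black_tab_pad (a point): top centre of the red release tab of the black case: a red pad 34 (case x) x 36 (case y) mm in front of the case, centred 107 mm towards the case's -x from its origin, top 50 mm above the bench when not pressed. The tab rocks about a pivot 39 mm behind and 12 mm below this point, where a small hook holds the lid shut.
- black_tab (a joint): angle of the black case's tab (rad): 0 at rest, grows as its pad is pressed down; lid freed from about 0.2 (pad about 7 mm down), stop at 0.35 (about 13 mm). About 2 N at the pad starts it, 5 N takes it all the way; it springs back when let go.
- black_lid_edge (a point): middle of the front edge of the black lid, mid-thickness; the lid is a plate 100 x 130 x 6 mm (a steel tongue 22 mm wide sticks out 9 mm further in the middle). 100 mm from the hinge. Shut, it is 55 mm above the bench. Moves with the lid.
- black_hinge (a point): middle of the hinge line of the black lid, 50 mm towards the case's +x from its origin and 52 mm above the bench; the line runs along the case's y
- black_lid (a joint): angle of the black lid (rad): 0 shut and latched, grows as the lid rises and swings back. Freed, a spring lifts it to about 1.15 in about 1 s and it rests there; beyond that, friction keeps it where it is left, so it has to be pushed (about 1 N) through the vertical (1.57) to its stop at 1.92.
- spray_cup: loose brass-coloured spray-gun paint cup with aluminium cap, 72 mm across, 117 mm tall, standing; origin at the centre of its underside. Leave alone.
- filter: loose round respirator filter, grey with a yellow face, 80 mm across, 40 mm tall, lying flat; origin at the centre of its underside. Leave alone.
- sample_box: loose small wooden sample cabinet with white top, 60 (x) x 80 (y) x 81 mm, one side open; origin at the centre of its underside. Leave alone.

How it is judged:
By the outcome, as a careful person would: the job done as asked, in the order asked, and still so for the second after the job is handed in, with the robot touching nothing.
It also fails if it takes over 45 s, if anything falls off the work surface, if the arm or the gripper's body presses on something with over 40 N, if the wrist force passes 120 N, or if a joint passes its speed limit or range.

## Robot

A 6-joint arm with a two-finger parallel gripper is mounted at the origin on the work surface. World frame = base frame: x ahead of the robot, y to its left, z up, the work surface at z = 0. Lengths are in mm, angles in rad, forces in N, time in s.
With the tool pointing down it reaches from about 350 to 875 mm from the base axis. Payload 4.2 kg.
Tool frame: the origin (TCP) lies midway between the tips of the shut fingers; the grasp point (between the pads) lies 19 mm behind it (arm.grasp_offset is the distance from the TCP to the grasp point, in mm); z points along the fingers, y is the direction in which the jaws open and shut (so a half turn about z gives the same grasp; the last joint's range is limited). The gripper opens to 85 mm and grips with 20 to 120 N. Pads are 22 mm wide; open, the fingers measure 114 mm over their backs; the gripper's body (76 mm by 85 mm) begins 54 mm behind the grasp point. The pads swing forward as they close: fully open they stand 13 mm farther back than shut.
Start: joints at [1.382, 0.385, 0.008, 0, -1.194, -0.259], TCP at [270.581, 563.369, 231.312] pointing down, gripper open.
Joint ranges: [-3.14, 3.14], [-1.21, 2.06], [-1.07, 1.41], [-3.16, 2.05], [-2.99, -0.16], [-3.1, 3.1]. Speed limits (rad/s): [2.79, 2.79, 3.14, 3.14, 3.14, 3.14].

## Interface

Orientations are given as a unit quaternion [x, y, z, w].
In Python, from bench import arm gives the robot as it stands.
- The arm moves only by the tool move_arm, never from a script. Its argument "moves" is a list of rows, each an object with "gripper": the gripper's target within -1 to 1 (fully open at 1, half-way at 0, shut at -1); "xyz": the shift along the tool's x, y, z in cm, a list of three; "angular": the turn, a rotation vector about the tool's x, y, z in rad, a list of three. In form: [{"gripper": gripper, "xyz": [dx, dy, dz], "angular": [wx, wy, wz]}, ...]. A call has 1 to 10 rows; each row is the pose to reach, as a shift and turn from the pose commanded when the call began, along the tool's axes at that moment; what a row does not reach only later rows make up. A row lasts 1/8 s, in which the tool goes at most 62.5 mm and 10.7 degrees, less where a joint would pass 70% of its speed; a pose out of reach is approached as far as the arm can. A call with a gripper value outside its range is refused whole. The fingers move at their own pace and stop on an object; the grip force is fixed at half the most. Time passes only in rows, so rows that repeat a pose let the fingers close. It gives the time, the measured TCP pose, the force and the opening at its end, in the units of the state.
- arm.read_state(): the state, without advancing time (a new reading comes with each control period).
- arm.get_image(name): name is "scene" or "side" or "wrist"; returns (picture, depth): 480x640x3 uint8, blue, green, red; 480x640 float32, mm along the optical axis (not along the pixel's ray), 0 where there is no reading.
- arm.get_calibration(name): a dict with "camera_matrix" (3x3 intrinsics, pixels), "R" (3x3) and "t" (3): a world point X has camera coordinates R X + t. Camera axes: x right, y down, z forward; pixel columns grow to the right and rows downward; lengths in mm; the calibration is good to about 2 mm. A picture is of the moment at which its call begins: read the wrist's pose just before it. get_calibration takes no time and is no camera call; for the wrist camera it gives the pose at the moment of the call.
- arm.job_done(): hands the job in, once; it reports no verdict.
The state is a dict: "clock": time; "joints": joint angles; "joint_vel": joint speeds; "joint_efforts": joint torques, N m; "position": TCP position; "ee_rot": TCP orientation; "contact_force": force on the tool from outside, world axes, zero at the start; "wrist_torque": the same for the moment, N m; "gripper_width": finger opening in mm.
Only numpy, scipy, OpenCV 4.12 (cv2) and the standard library are available. Lean on these libraries where they do the work, as an engineer would, in place of code of your own. Each camera call takes 0.05 s, during which the arm holds its last target. There are 200 camera calls.

## Working session

There is one attempt and no reset: what is moved stays moved. The work goes in short steps, Python scripts to look and compute and a tool call to move; the robot and the scene stay as the last step left them, time stands still between calls to the robot, and variables do not carry over. Pictures are saved under pics/ and viewed, about 8 in all and at most 12, crops included, and the job is handed in when it is done.

Besides the shell and the picture viewer there is one more tool, called after "Call:" as name(argument=value, ...), one argument or row to a line, values as JSON. move_arm: Moves the arm, as the interface text tells. Its arguments: {"type":"object","properties":{"moves":{"type":"array","items":{"type":"object","properties":{"gripper":{"type":"number"},"xyz":{"type":"array","items":{"type":"number"}},"angular":{"type":"array","items":{"type":"number"}}}}}},"required":["moves"]}

```bash
mkdir -p pics; ls
python3 - <<'E'
from bench import arm
import cv2,numpy as np
a,d=arm.get_image("scene");b,e=arm.get_image("side")
cv2.imwrite("pics/scene.png",a);cv2.imwrite("pics/side.png",b);np.savez("d.npz",a=a,d=d,b=b,e=e)
print(arm.read_state())
E
```

```text
pics
{'clock': 0.1, 'joints': array([ 1.38164640e+00,  3.85460619e-01,  6.76262357e-03, -4.12555049e-04,
       -1.19398592e+00, -2.58554857e-01]), 'joint_vel': array([-0.00153017, -0.00302206,  0.002127  ,  0.0026995 , -0.00023776,
       -0.0011523 ]), 'joint_efforts': array([ 5.35124201e-06, -3.93322849e+01,  1.88927454e+01,  4.19793472e+00,
       -2.64512324e-03,  5.33217246e-06]), 'position': array([270.35201312, 562.92980152, 230.34584212]), 'ee_rot': array([ 9.75032159e-01, -2.22061616e-01, -1.58873147e-04,  9.49878119e-04]), 'contact_force': array([ 1.2445661 , -0.16171393, -0.00218315]), 'wrist_torque': array([-0.02461983, -0.08261907,  0.02195062]), 'gripper_width': 85.25441470390733}
```

View pics/scene.png

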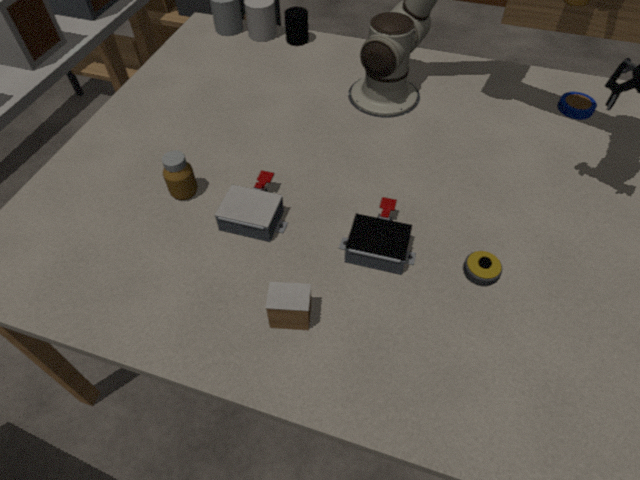

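View pics/side.png

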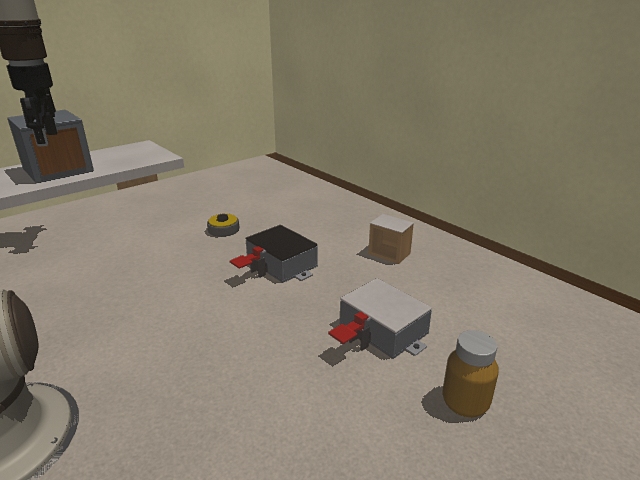

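The scene view shows the white case at (250,212) with its tab at (264,180). The black case is at (378,243), the cup at (180,178), the sample box at (289,305) and the filter at (484,266). The side view shows the white lid at (386,305) and its red pad at (348,330). Next I'll fit the case poses from depth.

```bash
cat > h.py <<'E'
import numpy as np
from bench import arm
def cloud(d,name,c=None):
    c=c or arm.get_calibration(name);K=c["camera_matrix"];v,u=np.indices(d.shape)
    P=np.stack([(u-K[0,2])/K[0,0]*d,(v-K[1,2])/K[1,1]*d,d],-1)
    return (P-np.array(c["t"]))@np.array(c["R"])   # R^T (P-t)
E
python3 - <<'E'
from h import *
import cv2
f=np.load("d.npz")
for n,i,d in(("scene",f["a"],f["d"]),("side",f["b"],f["e"])):
    W=cloud(d,n);ok=(d>0)
    hsv=cv2.cvtColor(i,cv2.COLOR_BGR2HSV)
    red=ok&((hsv[...,0]<6)|(hsv[...,0]>174))&(hsv[...,1]>180)&(hsv[...,2]>80)&(abs(W[...,2]-50)<6)
    top=ok&(abs(W[...,2]-58)<5)&(hsv[...,1]<60)
    for nm,m in(("red",red),("top",top)):
        k,l,s,_=cv2.connectedComponentsWithStats(m.astype(np.uint8))
        for j in range(1,k):
            if s[j,4]<25: continue
            p=W[l==j]; r=cv2.minAreaRect(p[:,:2].astype(np.float32))
            print(n,nm,s[j],p.mean(0).round(1),np.round(r[0],1),np.round(r[1],1),round(r[2],1), i[l==j].mean(0).round())
    print(n,"bench z",np.median(W[...,2][ok&(abs(W[...,2])<15)]))
E
```

```text
scene red [258 171  15  14 131] [ 485.8 -187.9   49.3] [ 488.2 -188.1] [47.  30.7] 0.5 [ 17.  19. 104.]
scene red [380 198  16  15 148] [482.3 118.8  49.2] [484.4 118.5] [42.1 31.3] 0.8 [ 18.  20. 106.]
scene top [212  11  29  11  79] [-186.8 -599.4   57.6] [-193.9 -605.4] [57.6 98.4] 32.3 [58. 60. 60.]
scene top [247  19  28   9  72] [-183.8 -471.8   58.3] [-185.1 -475.5] [39.3 92.6] 25.5 [67. 71. 73.]
scene top [ 0 29 19  6 53] [  114.4 -1268.3    57.7] [  109.6 -1275.7] [59.8 30. ] 88.0 [65. 68. 71.]
scene top [365  78  41  14 119] [49.5  6.9 58. ] [40.7  6.1] [ 50.6 117.2] 10.5 [48. 53. 55.]
scene top [ 215  185   67   43 1881] [ 590.5 -185.    57.6] [ 586.1 -186.5] [111.  131.3] 0.8 [117. 122. 125.]
scene top [346 213  12  30  85] [581.5  60.8  57.6] [579.9  63.2] [87.3 12.8] 2.1 [36. 38. 40.]
scene top [359 214  33  14 106] [542.3 103.1  57.7] [546.6 104.3] [38.9 71.2] 17.3 [32. 32. 34.]
scene top [387 222  19   8  42] [544.8 152.8  57.8] [545.2 151.4] [20.  42.4] 25.2 [18. 19. 20.]
scene top [345 245  11   8  28] [636.   72.3  55.2] [635.4  71.2] [25.8  8.2] 75.3 [63. 64. 62.]
[... 171 characters left out ...]
2.3] 3.7 [49. 49. 48.]
scene bench z -0.629734747491274
side red [231 254  26  14 179] [479.5 116.4  49.4] [484.3 119. ] [52.3 34.4] 5.3 [ 33.  38. 139.]
side red [329 321  33  21 349] [ 483.8 -189.5   49.5] [ 488.3 -188. ] [52.9 35.5] 5.4 [ 35.  40. 142.]
side top [ 12 133  21  15  51] [ 324.6 1301.1   58.3] [ 329.6 1340.5] [ 25.1 199.7] 0.4 [58. 57. 56.]
side top [ 246  225   71   36 1345] [578.8 118.2  57.8] [578.1 122.7] [110.5 132.3] 3.1 [38. 41. 45.]
side top [ 340  278   92   56 2531] [ 581.8 -189.8   57.8] [ 582.3 -184.9] [109.9 131.8] 1.8 [147. 152. 160.]
side top [  0 390  30  47 246] [ 37.7 -43.   57.8] [ 41.6 -36.1] [70.5 12.1] 49.5 [62. 69. 73.]
side bench z -0.38691634132745223
```

Call:
move_arm(
  moves=[
    {"gripper": -1, "xyz": [5.1, 5.9, 0], "angular": [0, 0, -0.05]},
    {"gripper": -1, "xyz": [10.2, 11.7, 0], "angular": [0, 0, -0.1]},
    {"gripper": -1, "xyz": [15.3, 17.6, 0], "angular": [0, 0, -0.15]},
    {"gripper": -1, "xyz": [20.4, 23.5, 0], "angular": [0, 0, -0.2]},
    {"gripper": -1, "xyz": [25.6, 29.3, 0], "angular": [0, 0, -0.25]},
    {"gripper": -1, "xyz": [30.7, 35.2, 0], "angular": [0, 0, -0.3]},
    {"gripper": -1, "xyz": [35.8, 41.1, 0], "angular": [0, 0, -0.34]},
    {"gripper": -1, "xyz": [41, 47, 0], "angular": [0, 0, -0.38]},
    {"gripper": -1, "xyz": [46, 52.8, 0], "angular": [0, 0, -0.42]},
    {"gripper": -1, "xyz": [51.2, 58.7, 0], "angular": [0, 0, -0.448]},
  ],
)

```text
clock: 1.35
position: [436.8, -41.1, 231.4]
ee_rot: [1.0, 0.001, 0.0, -0.0]
contact_force: [1.1, 1.4, -0.1]
gripper_width: -0.0
```

Call:
move_arm(
  moves=[
    {"gripper": -1, "xyz": [4.1, 14.6, 0], "angular": [0, 0, 0]},
    {"gripper": -1, "xyz": [4.1, 14.6, 0], "angular": [0, 0, 0]},
    {"gripper": -1, "xyz": [4.1, 14.6, 5], "angular": [0, 0, 0]},
    {"gripper": -1, "xyz": [4.1, 14.6, 10], "angular": [0, 0, 0]},
    {"gripper": -1, "xyz": [4.1, 14.6, 14], "angular": [0, 0, 0]},
    {"gripper": -1, "xyz": [4.1, 14.6, 14], "angular": [0, 0, 0]},
  ],
)

```text
clock: 2.1
position: [475.1, -185.0, 88.4]
ee_rot: [1.0, -0.0, -0.004, -0.0]
contact_force: [-0.2, 0.0, 0.7]
gripper_width: 0.4
```

Run:
```python
from bench import arm
import cv2
s=arm.read_state();print(s["position"],s["contact_force"],s["joints"])
a,d=arm.get_image("side");cv2.imwrite("pics/s2.png",cv2.resize(a[200:400,240:500],None,fx=3,fy=3))
```

```text
[ 475.14719848 -185.01272726   88.35761721] [-0.23035493  0.04789613  0.73604084] [-5.28042420e-02  3.52613924e-01 -4.54387803e-01 -5.93343184e-04
 -7.72246864e-01  1.62341573e+00]
```

View pics/s2.png

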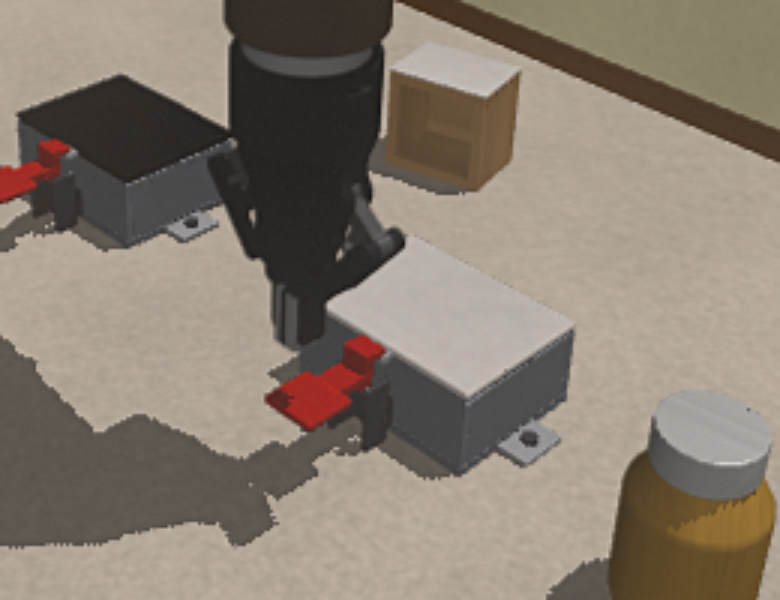

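The fingertips hang straight above the white case's pad: tip at crop (300,345), pad at (310,400). Now I'll press.

Call:
move_arm(
  moves=[
    {"gripper": -1, "xyz": [0.2, 0.2, 1.8], "angular": [0, 0, 0]},
    {"gripper": -1, "xyz": [0.2, 0.2, 3.2], "angular": [0, 0, 0]},
    {"gripper": -1, "xyz": [0.2, 0.2, 3.7], "angular": [0, 0, 0]},
    {"gripper": -1, "xyz": [0.2, 0.2, 4.0], "angular": [0, 0, 0]},
    {"gripper": -1, "xyz": [0.2, 0.2, 4.3], "angular": [0, 0, 0]},
    {"gripper": -1, "xyz": [0.2, 0.2, 4.5], "angular": [0, 0, 0]},
    {"gripper": -1, "xyz": [0.2, 0.2, 4.7], "angular": [0, 0, 0]},
    {"gripper": -1, "xyz": [0.2, 0.2, 4.7], "angular": [0, 0, 0]},
  ],
)

```text
clock: 3.15
position: [478.8, -187.2, 44.2]
ee_rot: [1.0, -0.0, -0.001, -0.0]
contact_force: [-4.0, -0.4, 4.0]
gripper_width: 0.2
```

Call:
move_arm(
  moves=[
    {"gripper": -1, "xyz": [0, 0, 0.2], "angular": [0, 0, 0]},
    {"gripper": -1, "xyz": [0, 0, 0.4], "angular": [0, 0, 0]},
    {"gripper": -1, "xyz": [0, 0, 0.5], "angular": [0, 0, 0]},
    {"gripper": -1, "xyz": [0, 0, 0.5], "angular": [0, 0, 0]},
    {"gripper": -1, "xyz": [0, 0, 0.5], "angular": [0, 0, 0]},
  ],
)

```text
clock: 3.78
position: [478.4, -187.2, 39.2]
ee_rot: [1.0, -0.0, -0.002, -0.0]
contact_force: [-5.4, 0.3, 5.4]
gripper_width: -0.0
```

Run:
```python
from bench import arm
import cv2
s=arm.read_state();print(s["position"],s["contact_force"])
a,d=arm.get_image("side");cv2.imwrite("pics/s3.png",cv2.resize(a[200:400,240:500],None,fx=3,fy=3))
```

```text
[ 478.3916441  -187.15641158   39.15634525] [-5.39078206  0.34224082  5.37580083]
```

View pics/s3.png

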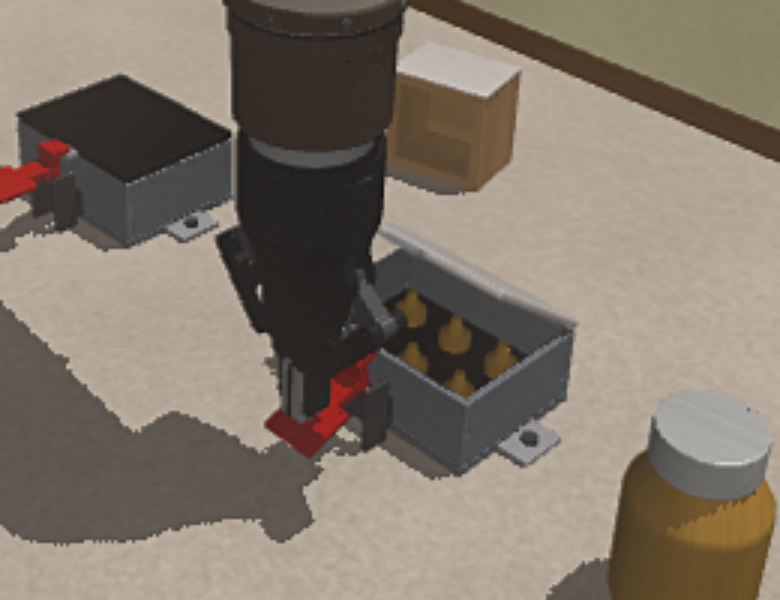

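The tab is pressed, and the lid is rising: it appears nearly edge-on along the hinge line at about (380,235)–(575,325). Next I'll lift straight off the tab.

Call:
move_arm(
  moves=[
    {"gripper": -1, "xyz": [0, 0, -1], "angular": [0, 0, 0]},
    {"gripper": -1, "xyz": [0, 0, -3], "angular": [0, 0, 0]},
    {"gripper": -1, "xyz": [0, 0, -6], "angular": [0, 0, 0]},
    {"gripper": -1, "xyz": [0, 0, -9.1], "angular": [0, 0, 0]},
    {"gripper": -1, "xyz": [0, 0, -9.1], "angular": [0, 0, 0]},
    {"gripper": -1, "xyz": [0, 0, -9.1], "angular": [0, 0, 0]},
    {"gripper": -1, "xyz": [0, 0, -9.1], "angular": [0, 0, 0]},
    {"gripper": -1, "xyz": [0, 0, -9.1], "angular": [0, 0, 0]},
  ],
)

```text
clock: 4.82
position: [479.6, -187.1, 129.5]
ee_rot: [1.0, 0.0, -0.001, -0.0]
contact_force: [-0.4, -0.1, -0.9]
gripper_width: 0.2
```

Run:
```python
from h import *
import cv2
s=arm.read_state();print(s["position"],s["contact_force"])
for n in("side","scene"):
    a,d=arm.get_image(n);W=cloud(d,n)
    cv2.imwrite(f"pics/{n}4.png",cv2.resize(a[180:400,240:500] if n=="side" else a[120:340,130:450],None,fx=2.4,fy=2.4))
    m=(d>0)&(abs(W[...,1]+187)<63)&(W[...,2]>65)&(W[...,2]<165)&(W[...,0]>570)&(W[...,0]<700)
    p=W[m]; print(n,m.sum())
    if m.sum()>20:
        for z in range(65,165,15):
            q=p[(p[:,2]>=z)&(p[:,2]<z+15)]
            if len(q): print(z,len(q),np.median(q,0).round(1))
```

```text
[ 479.56772598 -187.06074873  129.50877287] [-0.37261668 -0.12341696 -0.93824506]
side 1517
65 255 [ 626.8 -194.6   72.5]
80 272 [ 619.8 -191.8   87.6]
95 271 [ 613.3 -195.3  102.2]
110 259 [ 606.6 -201.2  117.4]
125 248 [ 600.2 -205.5  132.3]
140 212 [ 596.3 -194.3  143.5]
scene 2026
65 354 [ 633.9 -185.3   72.8]
80 347 [ 627.1 -187.4   88.2]
95 361 [ 620.3 -185.9  102.2]
110 371 [ 613.5 -184.9  117.5]
125 391 [ 606.6 -186.6  132.9]
140 202 [ 600.3 -185.9  143.5]
```

View pics/side4.png

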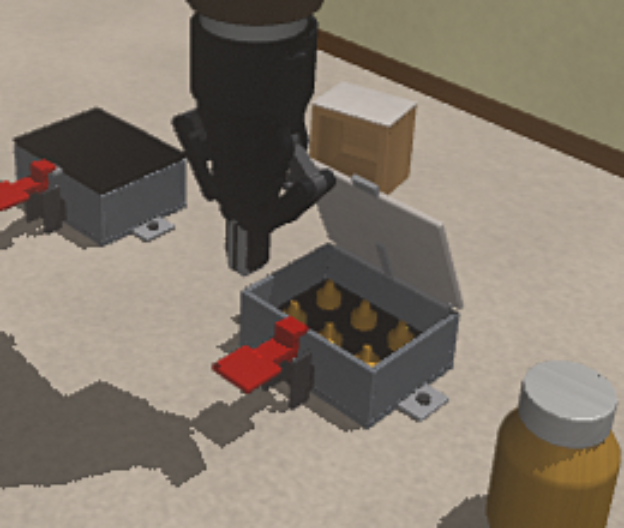

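The lid now rests at about 1.15 rad, with its face at x≈596–600 near z 140. The tab has sprung back. Approaching at z≈130 to push.

Call:
move_arm(
  moves=[
    {"gripper": -1, "xyz": [4, 0, 0], "angular": [0, 0, 0]},
    {"gripper": -1, "xyz": [8, 0, 0], "angular": [0, 0, 0]},
    {"gripper": -1, "xyz": [9.5, 0, 0], "angular": [0, 0, 0]},
    {"gripper": -1, "xyz": [10.3, 0, 0], "angular": [0, 0, 0]},
    {"gripper": -1, "xyz": [11, 0, 0], "angular": [0, 0, 0]},
    {"gripper": -1, "xyz": [11.7, 0, 0], "angular": [0, 0, 0]},
    {"gripper": -1, "xyz": [12.4, 0, 0], "angular": [0, 0, 0]},
    {"gripper": -1, "xyz": [13.1, 0, 0], "angular": [0, 0, 0]},
    {"gripper": -1, "xyz": [13.8, 0, 0], "angular": [0, 0, 0]},
    {"gripper": -1, "xyz": [14.5, 0, 0], "angular": [0, 0, 0]},
  ],
)

```text
clock: 6.18
position: [625.4, -187.0, 130.3]
ee_rot: [1.0, 0.0, 0.0, -0.0]
contact_force: [-0.5, 1.6, 0.4]
gripper_width: 0.0
```

Call:
move_arm(
  moves=[
    {"gripper": -1, "xyz": [0.6, 0, 0], "angular": [0, 0, 0]},
    {"gripper": -1, "xyz": [1.2, 0, 0], "angular": [0, 0, 0]},
    {"gripper": -1, "xyz": [1.7, 0, 0], "angular": [0, 0, 0]},
    {"gripper": -1, "xyz": [2.2, 0, 0], "angular": [0, 0, 0]},
    {"gripper": -1, "xyz": [2.5, 0, 0], "angular": [0, 0, 0]},
    {"gripper": -1, "xyz": [2.5, 0, 0], "angular": [0, 0, 0]},
  ],
)

```text
clock: 6.92
position: [650.3, -187.1, 130.4]
ee_rot: [1.0, 0.0, 0.0, 0.0]
contact_force: [-0.2, 0.8, 0.6]
gripper_width: -0.4
```

```bash
cat > lid.py <<'E'
from h import *
import cv2,sys
k=sys.argv[1]
s=arm.read_state();print(s["position"],s["contact_force"])
for n in("side","scene"):
    a,d=arm.get_image(n);W=cloud(d,n)
    cv2.imwrite(f"pics/{n}{k}.png",cv2.resize(a[180:400,240:500] if n=="side" else a[120:340,130:450],None,fx=2.4,fy=2.4))
    m=(d>0)&(abs(W[...,1]+187)<63)&(abs(W[...,1]+187)>25)&(W[...,2]>65)&(W[...,2]<143)&(W[...,0]>600)&(W[...,0]<720)
    p=W[m]; print(n,len(p))
    for z in range(65,143,13):
        q=p[(p[:,2]>=z)&(p[:,2]<z+13)]
        if len(q): print(z,len(q),np.median(q,0).round(1))
    if len(p)>20:
        f=np.polyfit(p[:,2],p[:,0],1); print("angle",np.pi/2+np.arctan(f[0]))
E
python3 lid.py 5
```

```text
[ 650.27570936 -187.07801373  130.3710063 ] [-0.21694237  0.77103987  0.60752431]
side 1546
65 256 [ 642.7 -215.5   71.8]
78 252 [ 646.6 -216.3   84.4]
91 263 [ 650.7 -215.2   97.5]
104 258 [ 654.6 -216.   110.5]
117 260 [ 658.4 -215.5  123.3]
130 257 [ 662.4 -217.7  136.5]
angle 1.8646321705162814
scene 437
65 66 [ 649.3 -161.5   71.3]
78 65 [ 653.5 -213.7   84.4]
91 74 [ 657.5 -158.4   97.7]
104 72 [ 661.4 -160.4  110.5]
117 78 [ 665.  -161.4  123. ]
130 82 [ 669.2 -158.6  136.9]
angle 1.866204019662528
```

View pics/side5.png

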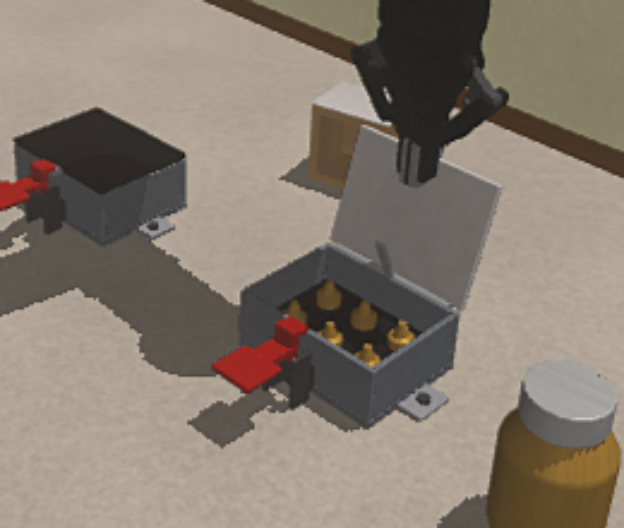

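The lid is at about 1.865 rad and the fingertips are on its face, so about 5 mm remains to the stop.

Call:
move_arm(
  moves=[
    {"gripper": -1, "xyz": [0.2, 0, 0], "angular": [0, 0, 0]},
    {"gripper": -1, "xyz": [0.4, 0, 0], "angular": [0, 0, 0]},
    {"gripper": -1, "xyz": [0.5, 0, 0], "angular": [0, 0, 0]},
    {"gripper": -1, "xyz": [0.5, 0, 0], "angular": [0, 0, 0]},
  ],
)

```text
clock: 7.52
position: [655.0, -187.1, 130.3]
ee_rot: [1.0, 0.0, 0.0, 0.0]
contact_force: [0.3, 0.4, 0.4]
gripper_width: -0.3
```

```bash
python3 lid.py 6 | grep -E "angle|\["|sed -n '1p;/angle/p'
```

```text
[ 654.99326402 -187.05957509  130.2748587 ] [0.33438539 0.36534525 0.39604065]
angle 1.9189881648036222
angle 1.9121671339780608
```

Nearly at the stop, but no stop force yet. I'll go on by small steps until contact shows.

Call:
move_arm(
  moves=[
    {"gripper": -1, "xyz": [0.1, 0, 0], "angular": [0, 0, 0]},
    {"gripper": -1, "xyz": [0.2, 0, 0], "angular": [0, 0, 0]},
    {"gripper": -1, "xyz": [0.2, 0, 0], "angular": [0, 0, 0]},
  ],
)

```text
clock: 8.0
position: [655.8, -187.1, 130.2]
ee_rot: [1.0, 0.0, -0.001, -0.0]
contact_force: [-4.6, 0.8, 2.1]
gripper_width: -0.1
```

The force is 4.6 N, so the lid is at its stop. Backing away.

Call:
move_arm(
  moves=[
    {"gripper": -1, "xyz": [-0.5, 0, 0], "angular": [0, 0, 0]},
    {"gripper": -1, "xyz": [-2, 0, 0], "angular": [0, 0, 0]},
    {"gripper": -1, "xyz": [-6, 0, -2], "angular": [0, 0, 0]},
    {"gripper": -1, "xyz": [-10, 0, -6], "angular": [0, 0, 0]},
    {"gripper": -1, "xyz": [-14, 0, -10], "angular": [0, 0, 0]},
    {"gripper": -1, "xyz": [-18, 0, -12], "angular": [0, 0, 0]},
    {"gripper": -1, "xyz": [-18, 0, -12], "angular": [0, 0, 0]},
    {"gripper": -1, "xyz": [-18, 0, -12], "angular": [0, 0, 0]},
  ],
)

```text
clock: 9.0
position: [477.4, -187.0, 250.4]
ee_rot: [1.0, 0.0, 0.001, -0.0]
contact_force: [0.1, -0.5, -0.6]
gripper_width: 0.0
```

```bash
python3 lid.py 7 | sed -n '1p;/angle/p'
```

```text
[ 477.4353947  -187.03575267  250.38989908] [ 0.08070502 -0.46136792 -0.55871478]
angle 1.9213612405500353
angle 1.9159497645911476
```

View pics/side7.png

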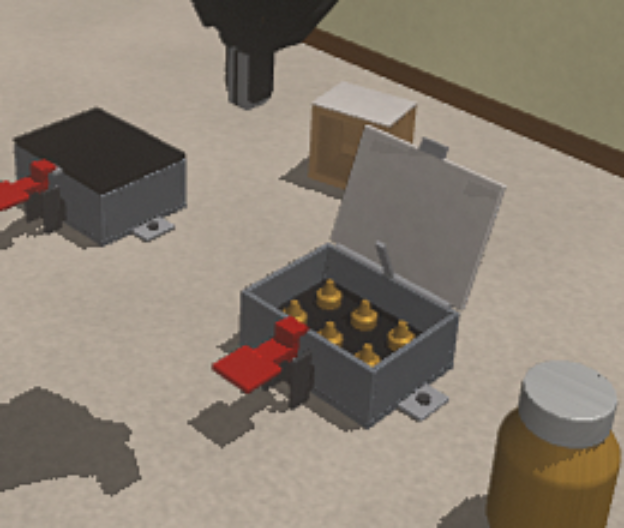

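The lid stands fully open at (415,210). The black case is shut, the cup and sample box haven't moved, and the arm is clear of everything. Handing in.

```bash
python3 -c "
from bench import arm
print(arm.job_done())"
```

```text
the job is handed in; nothing more can be done
None
```

The white case is open, and I've handed the job in at about 9 s of robot time. With the fingers shut, I pressed the red tab about 11 mm down at about 5 N, and the lid sprang up to about 1.15 rad. I then pushed it back with the fingertips until the stop showed as 4.6 N of contact force, and backed away.

**Last checks:**
- **Lid:** it measures 1.92 rad from both cameras after the arm left, which matches its stop.
- **Tab and force:** the tab is back at rest, and the force reading is about zero.
- **Black case, cup and sample box:** the black case is shut and its tab untouched. The cup and sample box are where they stood.
- **Filter:** it was outside the last picture I viewed. The arm only passed high above it, so I did not check it again.

None of the checks failed. The only disagreement was that the side and scene cameras put the lid face about 7 mm apart in x. The two angles agreed, so this did not affect the result.

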